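# Open the honey jar in the one-handed jar grip

### The job

Open the honey jar for the tea: push the hexagonal jar straight down past the sprung jaw of the jar grip until it stands fully home in the fork with the jaw snapped in over its foot, then, with the jar staying home in the grip, twist the lid anticlockwise until its thread lets go. Lift the lid clear and finish still holding it, level, just above the open jar - centred over the mouth, a couple of centimetres clear of it - and do not knock the mug, glass, salt shaker, lemon or tea carton out of place.

Things in the scene. Friction and masses are not known exactly. Their poses are not given: they have to be found in the camera images.
- honey_jar: hexagonal glass honey jar, 0.3 kg. Origin: centre of underside, z up; flats face its +-y (and every 60 deg), corners its +-x. Foot band z 0 to 18 mm: 64 mm across flats, 74 across corners; label panel z 18 to 67: 60 across flats; upper band z 67 to 80: 64 across flats, good to grip on two opposite flats; shoulder to z 85; round neck 48 mm across, rim at z 99 mm
- honey_lid: the jar's brass-coloured twist-off lid: round, 60 mm across, 16 mm deep. Origin: centre of its lower edge, z up. Screwed on, the lower edge is 88 mm and the top 104 mm above the jar's underside and its x axis matches the jar's. Turning takes about 0.5 N m. Anticlockwise from above opens; it rises 1.5 mm, the thread lets go at 47 deg, it lifts off freely from 50 to 85 deg
- jar_grip: jar grip, fixed to the worktop: grey base 126 x 106 mm with a fork of aluminium walls (side prongs at its +-y, V back at +x, flared tops 60 mm above the worktop) that fits the jar with 1.5 mm play per flat, and a sprung steel jaw at -x. Origin: on the worktop under the middle of the fork, z up. The jar goes in straight down with its yaw equal to the grip's plus any multiple of 60 deg
- jar_grip_seat (a point): where the centre of the jar's underside stands when home: on the base plate, 8 mm above the worktop, 1.5 mm behind (+x of) the grip's origin, as the jaw presses the jar back into the V
- jar_grip_jaw (a joint): angle of the sprung jaw: 0 closed, grows as the jar's foot pushes it outward (about 0.3 rad while the foot passes) and springs back below 0.1 once its nose is in over the foot band. Pushing the jar past it takes up to about 15 N down; its sloping lead-in top stands 58 mm above the worktop
- mug: spotted mug with handle, 93 mm tall, bystander
- lemon: lemon, bystander
- tea_box: tea carton 68 x 136 x 69 mm, bystander at the back, below the wall cabinet (its front is at x = 0.55 m, its underside 0.46 m above the worktop: keep the arm in front of it)
- salt_mill: small salt shaker 90 mm tall, bystander
- glass: waisted tea glass 87 mm tall, bystander

How it is judged:
By the outcome, as a careful person would: the job done as asked, in the order asked, and still so for the second after the job is handed in, while the arm keeps its last pose, push and grip.
It also fails if it takes over 54 s, if anything falls off the work surface, if the arm or the gripper's body presses on something with over 40 N, if the wrist force passes 120 N, or if a joint passes its speed limit or range.

### The arm

A 7-joint arm with a two-finger parallel gripper is mounted at the origin on a cart in front of the work surface, level with it; the furniture and walls round the work are solid. World frame = base frame: x ahead of the robot, y to its left, z up, the work surface at z = 0. Lengths are in m, angles in rad, forces in N, time in s.
With the tool pointing down it reaches from about 0.4 to 0.85 m from the base axis. Payload 4.4 kg.
Tool frame: the origin (TCP) lies at the very end of the fingers, on their centre line; the grasp point (between the pads) lies 19 mm behind it; z points along the fingers, y is the line along which they close (so a half turn about z gives the same grasp; the last joint's range is limited). The gripper opens to 94 mm and grips with 3 to 60 N. Pads are 16 mm wide; open, the fingers measure 119 mm over their backs; the gripper's body (75 mm by 177 mm) begins 78 mm behind the grasp point.
Start: joints at [1.088, 0.628, 0.038, 1.517, -0.027, 0.996, -0.02], TCP at [0.263, -0.594, 0.205] pointing down, gripper open.
Joint ranges: [-3.06, 3.06], [-0.37, 2.12], [-1.25, 1.32], [0.18, 2.47], [-1.1, 4.24], [0.23, 1.98], [-2.94, 2.94]. Speed limits (rad/s): [2.57, 2.57, 3.14, 3.14, 3.14, 3.14, 3.14].

### API

Orientations are given as a rotation vector (axis times angle).
In Python, from rig import robot gives the robot as it stands. The module is installed in compiled form; this text tells all that it offers.
- The arm moves only by the shell command python3 -m handwheel 'ROWS'. ROWS is JSON, a list of rows, each a list of 3 entries, a list of its own where there are three numbers: the shift along the world's x, y, z in m, then the turn, a rotation vector about the world's x, y, z in degrees, then the finger opening in m, from 0 to 0.094. A call has 1 to 8 rows; each row shifts and turns the commanded pose from where the row before left it; what a row does not reach is not made up. A row lasts 1/12 s, in which the tool goes at most 41.7 mm and 7.16 degrees, less where a joint would pass 70% of its speed; a pose out of reach is approached as far as the arm can. A call is refused whole if a number of a shift passes 0.0417 or a number of a turn 7.16, either way. A call with a gripper value outside its range is refused whole. The fingers move at their own pace and stop on an object; the grip force is fixed at half the most. Time passes only in rows, so rows that do not move let the fingers close. It gives the time, the measured TCP pose, the force, the opening and the grip force at its end, in the units of the state.
- robot.state(): the state, without advancing time (a new reading comes with each control period).
- robot.grab_frame(name): name is "scene" or "top"; returns a dict with "color" (480x640x3 uint8, red, green, blue), "fx", "fy", "cx", "cy" (pixels), "R" (3x3) and "t" (3): a world point X has camera coordinates R X + t. Camera axes: x right, y down, z forward; pixel columns grow to the right and rows downward; lengths in m; the calibration is good to about 2 mm. A picture is of the moment at which its call begins. There is no depth.
- robot.job_done(): hands the job in; it is judged then, once.
The state is a dict: "t": time; "qpos": joint angles; "dq": joint speeds; "joint_torque": joint torques, N m; "eef_pos": TCP position; "eef_rot": TCP orientation; "contact_force": force on the tool from outside, world axes, zero at the start; "torque": the same for the moment, N m; "finger_gap": finger opening in m; "grasp_force": force on a finger pad.
Only numpy, scipy, OpenCV 4.12 (cv2) and the standard library are available. Lean on these libraries where they do the work, as an engineer would, in place of code of your own. Each camera call takes 0.05 s, during which the arm holds its last target. There are 200 camera calls.

## Working session

There is one attempt and no reset: what is moved stays moved. The work goes in short steps, Python scripts to look and compute and a shell command to move; the robot and the scene stay as the last step left them, time stands still between calls to the robot, and variables do not carry over. Pictures are saved under pics/ and viewed, at most 10 in all, crops included, and the job is handed in when it is done.

```bash
mkdir -p pics; cat > h.py <<'E'
import numpy as np, cv2
from rig import robot
def snap(n,name):
    f=robot.grab_frame(n); cv2.imwrite(name,f["color"][:,:,::-1]); np.savez(''+n+'.npz',**f); return f
def ray(n,u,v,z):
    f=np.load(''+n+'.npz'); R,t=f["R"],f["t"]
    d=R.T@np.array([(u-f["cx"])/f["fx"],(v-f["cy"])/f["fy"],1]); c=-R.T@t
    return c+d*(z-c[2])/d[2]
def proj(n,X):
    f=np.load(''+n+'.npz'); p=f["R"]@np.array(X)+f["t"]
    return float(f["fx"]*p[0]/p[2]+f["cx"]),float(f["fy"]*p[1]/p[2]+f["cy"])
E
python3 - <<'E'
from h import *
for n in("scene","top"):
    f=snap(n,f"pics/{n}0.png"); print(n,(-f["R"].T@f["t"]).round(3),f["fx"],f["R"].round(2).tolist())
print(robot.state())
E
```

```text
scene [ 0.304 -0.402  0.727] 465.9968403017823 [[0.92, -0.4, 0.02], [-0.3, -0.71, -0.63], [0.26, 0.58, -0.77]]
top [0.385 0.066 1.032] 622.1816823980488 [[0.03, -1.0, -0.0], [-0.99, -0.02, -0.14], [0.14, 0.0, -0.99]]
{'t': 0.1, 'qpos': array([ 1.08826997,  0.62923322,  0.03847692,  1.51823417, -0.02699246,
        0.99629352, -0.01999636]), 'dq': array([ 0.00203568, -0.00308069,  0.00134622, -0.0010625 , -0.00010231,
       -0.00078909,  0.00121849]), 'joint_torque': array([ 4.00827848e-03, -5.50778997e+01,  1.14781324e+00, -1.87114531e+01,
       -5.21124888e-02,  1.92118791e-02,  3.23688255e-05]), 'eef_pos': array([ 0.2628742 , -0.59383875,  0.20467072]), 'eef_rot': array([-3.07207785e+00, -6.49507028e-01,  5.96704774e-04]), 'contact_force': array([-0.27202138,  0.01626491,  0.07597258]), 'torque': array([0.02989853, 0.01033722, 0.01722928]), 'grasp_force': 0.0, 'finger_gap': 0.09362540637178383}
```

View pics/scene0.png

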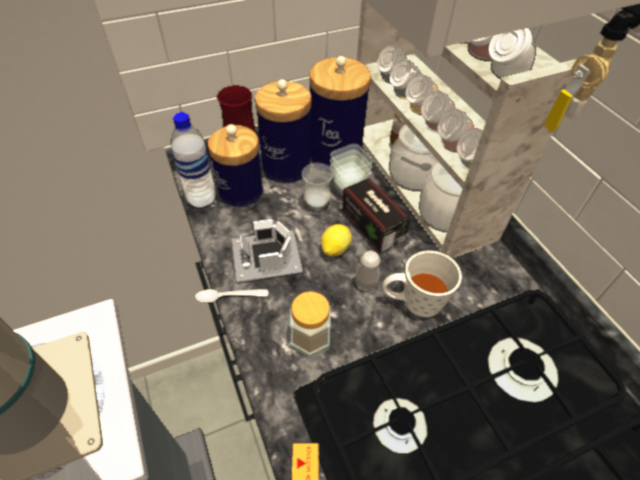

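View pics/top0.png

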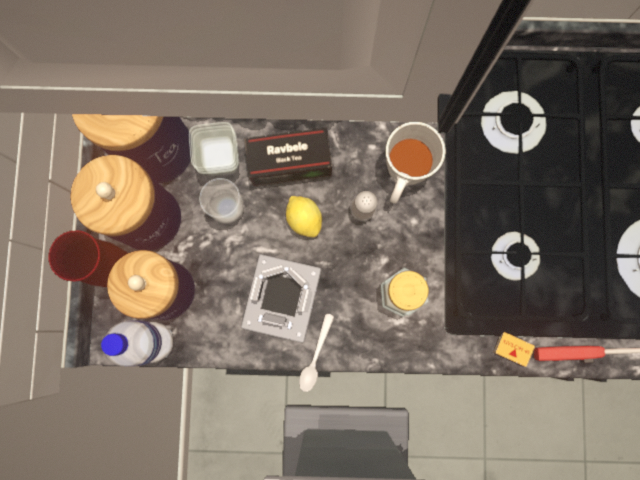

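Scene: jar with lid at (310,320), grip at (267,250). Top: lid at (408,292), grip fork at about (283,297), jaw toward the bottom (robot side). I'll enlarge both.

```bash
python3 - <<'E'
from h import *
a=cv2.imread('pics/top0.png');s=cv2.imread('pics/scene0.png')
k=lambda i,x,y,w,h,z:cv2.resize(i[y:y+h,x:x+w],None,fx=z,fy=z,interpolation=cv2.INTER_CUBIC)
cv2.imwrite('pics/crop1.png',np.hstack([k(a,235,250,100,100,4),k(a,360,250,100,100,4)]))
E
```

```text
(no output)
```

View pics/crop1.png

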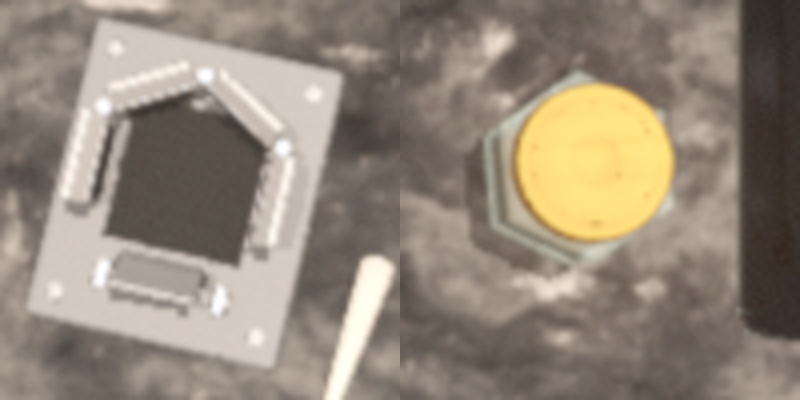

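Grip plate corners (full image): (260,255), (320.8,268.3), (303,341.3), (242,327.5); lid centre (408.8,290.5). Jar's hex corners point roughly along ±x world.

```bash
python3 - <<'E'
from h import *
from scipy.spatial.transform import Rotation as Ro
P=np.array([ray('top',235+u/4,250+v/4,.008) for u,v in[(100,20),(343,73),(272,365),(28,310)]]);
print(P.round(4)); c=P.mean(0)
xd=(P[0]+P[1]-P[2]-P[3])/2; yd=(P[0]+P[3]-P[1]-P[2])/2
print('grip',c.round(4),np.linalg.norm(xd),np.linalg.norm(yd),np.degrees(np.arctan2(xd[1],xd[0])),np.degrees(np.arctan2(-yd[0],yd[1])))
gy=(np.arctan2(xd[1],xd[0])+np.arctan2(-yd[0],yd[1]))/2
lid=ray('top',360+195/4,250+162/4,.104); print('lid',lid.round(4), [np.linalg.norm(ray('top',360+u/4,250+162/4,.104)-ray('top',360+v/4,250+162/4,.104)) for u,v in[(115,275)]])
lid2=ray('scene',310,308,.104);print(lid2)
# overlay
a=cv2.imread('pics/top0.png');s=cv2.imread('pics/scene0.png')
def hexp(n,cx,cy,yaw,z,r): return [proj(n,[cx+r*np.cos(yaw+k*np.pi/3),cy+r*np.sin(yaw+k*np.pi/3),z]) for k in range(6)]
def k(i,n,x,y,w,h,zm,draw=True,yaw=0):
    o=cv2.resize(i[y:y+h,x:x+w],None,fx=zm,fy=zm,interpolation=cv2.INTER_CUBIC)
    for z,col in((0,(0,0,255)),(.08,(0,255,0))):
        pts=np.array([[(u-x+.5)*zm,(v-y+.5)*zm] for u,v in hexp(n,lid[0],lid[1],yaw,z,.037)])
        cv2.polylines(o,[pts.astype(int)],True,col,1)
    g=[[-.063,-.053],[.063,-.053],[.063,.053],[-.063,.053]]
    pts=[proj(n,[c[0]+np.cos(gy)*p-np.sin(gy)*q,c[1]+np.sin(gy)*p+np.cos(gy)*q,.008]) for p,q in g]
    pts=np.array([[(u-x+.5)*zm,(v-y+.5)*zm] for u,v in pts]); cv2.polylines(o,[pts.astype(int)],True,(255,0,255),1)
    return o
f=lambda yw:np.hstack([k(a,'top',360,250,100,75,4,yaw=np.radians(yw)),k(s,'scene',225,210,100,75,4) if yw else k(s,'scene',270,280,100,75,4,yaw=np.radians(yw))])
cv2.imwrite('pics/ov1.png',np.vstack([f(0),f(5)]))
print(gy)
r=Ro.from_rotvec(robot.state()['eef_rot']).as_matrix();print(r.round(3), np.degrees(np.arctan2(r[1,1],r[0,1])))
E
```

```text
[[0.5068 0.1762 0.008 ]
 [0.4873 0.075  0.008 ]
 [0.3674 0.1008 0.008 ]
 [0.387  0.2009 0.008 ]]
grip [0.4371 0.1382 0.008 ] 0.12248885050080285 0.10256765589615303 -11.890689234272948 -11.01060534224537
lid [ 0.4477 -0.0578  0.104 ] [np.float64(0.05958672971079405)]
[ 0.44915156 -0.05824282  0.104     ]
-0.19985149666468255
[[ 0.914  0.405 -0.001]
 [ 0.405 -0.914  0.001]
 [-0.    -0.002 -1.   ]] -66.12434370666584
```

View pics/ov1.png

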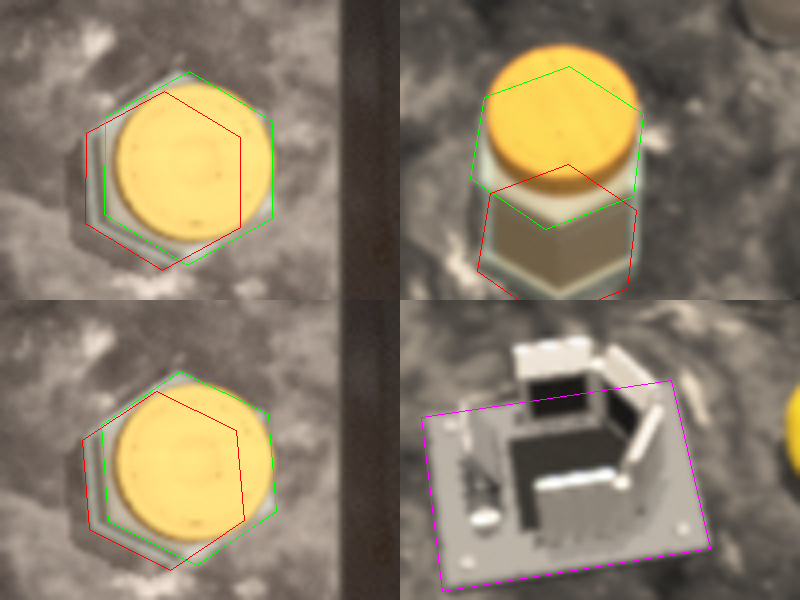

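Overlay: the plate outline fits in the scene view, jar yaw is about +5°, grip yaw about -11.5°. Grip is at (0.437,0.138), jar at (0.448,-0.058). Moving above the jar.

```bash
python3 -m handwheel '[[[0.0116,0.0335,0],[0,0,-2.4],0.094],[[0.0116,0.0335,0],[0,0,-2.4],0.094],[[0.0116,0.0335,0],[0,0,-2.4],0.094],[[0.0116,0.0335,0],[0,0,-2.4],0.094],[[0.0116,0.0335,0],[0,0,-2.4],0.094],[[0.0116,0.0335,0],[0,0,-2.4],0.094],[[0.0116,0.0335,0],[0,0,-2.3],0.094],[[0.0116,0.0335,0],[0,0,-2.3],0.094]]'
python3 -m handwheel '[[[0.0116,0.0335,0],[0,0,0],0.094],[[0.0116,0.0335,0],[0,0,0],0.094],[[0.0116,0.0335,0],[0,0,0],0.094],[[0.0116,0.0335,0],[0,0,0],0.094],[[0.0116,0.0335,0],[0,0,0],0.094],[[0.0116,0.0335,0],[0,0,0],0.094],[[0.0116,0.0335,0],[0,0,0],0.094],[[0.0116,0.0335,0],[0,0,0],0.094]]'
```

```text
t: 0.77
eef_pos: [0.3561, -0.3245, 0.2053]
eef_rot: [-3.139, -0.13, 0.0]
contact_force: [1.0, -0.3, -1.1]
finger_gap: 0.0942
grasp_force: 0.0
t: 1.43
eef_pos: [0.4488, -0.0566, 0.2054]
eef_rot: [-3.139, -0.134, 0.0]
contact_force: [1.0, 0.0, 0.4]
finger_gap: 0.094
grasp_force: 0.0
```

```bash
python3 -m handwheel '[[[-0.0005,-0.0012,-0.03],[0,0,0],0.094],[[0,0,-0.03],[0,0,0],0.094],[[0,0,-0.03],[0,0,0],0.094],[[0,0,-0.03],[0,0,0],0.094],[[0,0,-0.02],[0,0,0],0.094],[[0,0,-0.007],[0,0,0],0.094],[[0,0,0],[0,0,0],0.06],[[0,0,0],[0,0,0],0.05]]'
python3 -m handwheel '[[[0,0,0],[0,0,0],0.05],[[0,0,0],[0,0,0],0.05],[[0,0,0],[0,0,0],0.05],[[0,0,0],[0,0,0],0.05]]'
python3 - <<'E'
from h import *
snap('scene','pics/s1.png');snap('top','pics/t1.png')
a=cv2.imread('pics/t1.png');s=cv2.imread('pics/s1.png')
k=lambda i,x,y,w,h,z:cv2.resize(i[y:y+h,x:x+w],None,fx=z,fy=z,interpolation=cv2.INTER_CUBIC)
cv2.imwrite('pics/c2.png',np.hstack([k(a,350,220,133,150,3),k(s,250,240,133,150,3)]))
E
```

```text
t: 2.1
eef_pos: [0.4485, -0.0596, 0.0588]
eef_rot: [3.139, 0.134, 0.0]
contact_force: [0.5, -0.2, -0.2]
finger_gap: 0.0839
grasp_force: 0.0
t: 2.43
eef_pos: [0.4492, -0.0589, 0.0596]
eef_rot: [-3.138, -0.135, -0.004]
contact_force: [0.6, 3.4, 7.7]
finger_gap: 0.0637
grasp_force: 30.0
```

View pics/c2.png

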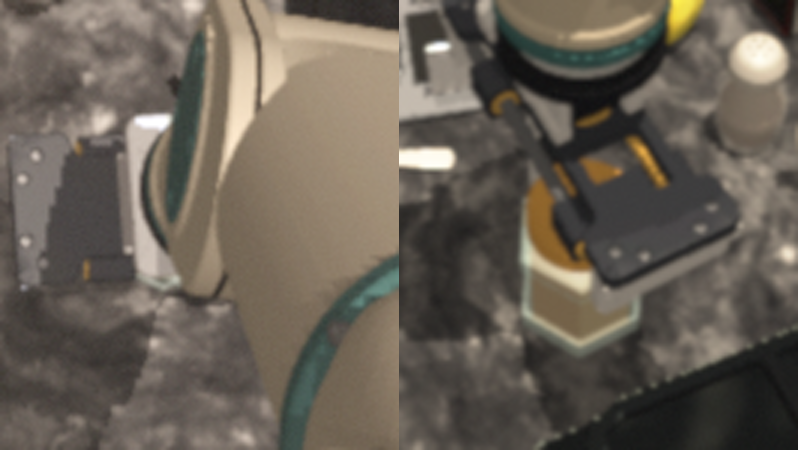

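Both pads sit square on the jar's upper-band flats (gap 63.7 mm, 30 N), the jar is upright. Lifting and carrying to above the grip.

```bash
python3 -m handwheel '[[[0,0,0.015],[0,0,0],0.05],[[0,0,0.03],[0,0,0],0.05],[[0,0,0.03],[0,0,0],0.05],[[-0.001,0.01,0.015],[0,0,-1],0.05],[[-0.002,0.025,0],[0,0,-2.5],0.05],[[-0.002,0.03,0],[0,0,-3],0.05],[[-0.002,0.03,0],[0,0,-3],0.05],[[-0.002,0.03,0],[0,0,-3],0.05]]'
python3 -m handwheel '[[[-0.002,0.03,0],[0,0,-3],0.05],[[-0.001,0.025,0],[0,0,-1],0.05],[[0,0.0164,0],[0,0,0],0.05],[[0,0,0],[0,0,0],0.05],[[0,0,0],[0,0,0],0.05]]'
python3 - <<'E'
from h import *
snap('scene','pics/s2.png');snap('top','pics/t2.png')
a=cv2.imread('pics/t2.png');s=cv2.imread('pics/s2.png')
k=lambda i,x,y,w,h,z:cv2.resize(i[y:y+h,x:x+w],None,fx=z,fy=z,interpolation=cv2.INTER_CUBIC)
cv2.imwrite('pics/c3.png',np.hstack([k(a,210,210,133,150,3),k(s,190,160,133,150,3)]))
e=robot.state()['eef_pos']; print(e)
for n in('top','scene'): print(n,[tuple(round(v) for v in proj(n,[e[0],e[1],e[2]+z])) for z in(.046,-.058)])
E
```

```text
t: 3.2
eef_pos: [0.4388, 0.0662, 0.1488]
eef_rot: [3.134, -0.215, 0.001]
contact_force: [1.4, 0.3, -2.8]
finger_gap: 0.0639
grasp_force: 30.0
t: 3.62
eef_pos: [0.4358, 0.1373, 0.1485]
eef_rot: [3.125, -0.314, -0.0]
contact_force: [0.0, 0.2, -2.9]
finger_gap: 0.0636
grasp_force: 30.0
[0.43598771 0.13550842 0.14846059]
top [(274, 291), (279, 296)]
scene [(257, 186), (262, 228)]
```

View pics/c3.png

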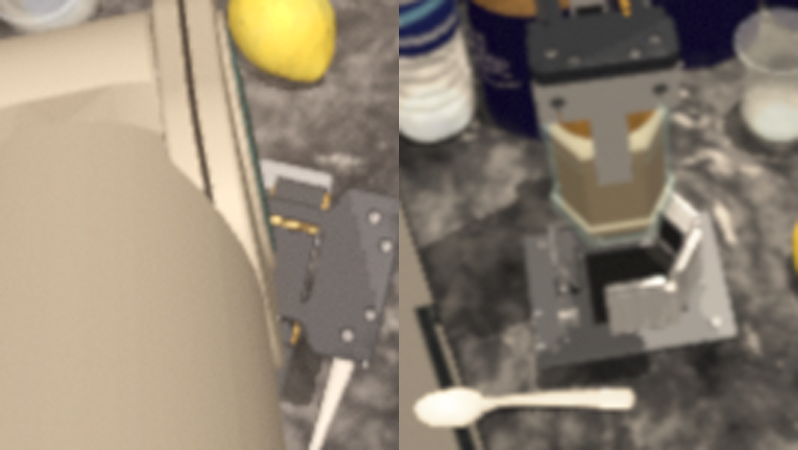

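Jar hangs upright above the fork. One overlay to check its offset along the pads.

```bash
python3 - <<'E'
from h import *
f=snap('scene','pics/s3.png');e=robot.state()['eef_pos'];print(e)
s=cv2.imread('pics/s3.png');x,y,zm=215,180,6;w,h=110,95
o=cv2.resize(s[y:y+h,x:x+w],None,fx=zm,fy=zm,interpolation=cv2.INTER_CUBIC)
yaw=np.radians(-11.5);c,sn=np.cos(yaw),np.sin(yaw)
def poly(pts,col,cl=True):
    p=np.array([[(u-x+.5)*zm,(v-y+.5)*zm] for u,v in [proj('scene',q) for q in pts]]);cv2.polylines(o,[p.astype(int)],cl,col,1)
zb=e[2]-.0596
for z,r,col in((0,.037,(0,0,255)),(.018,.037,(0,255,0))):
    poly([[e[0]+r*np.cos(yaw+k*np.pi/3),e[1]+r*np.sin(yaw+k*np.pi/3),zb+z] for k in range(6)],col)
G=lambda p,q,z:[.4371+c*p-sn*q,.1382+sn*p+c*q,z]
poly([G(.0335*np.cos(k*np.pi/3)/.866,.0335*np.sin(k*np.pi/3)/.866,.008) for k in range(6)],(255,255,0))
poly([G(*p,.008) for p in((-.063,-.053),(.063,-.053),(.063,.053),(-.063,.053))],(255,0,255))
cv2.imwrite('pics/c4.png',o)
E
```

```text
[0.43612656 0.13530709 0.1484939 ]
```

View pics/c4.png

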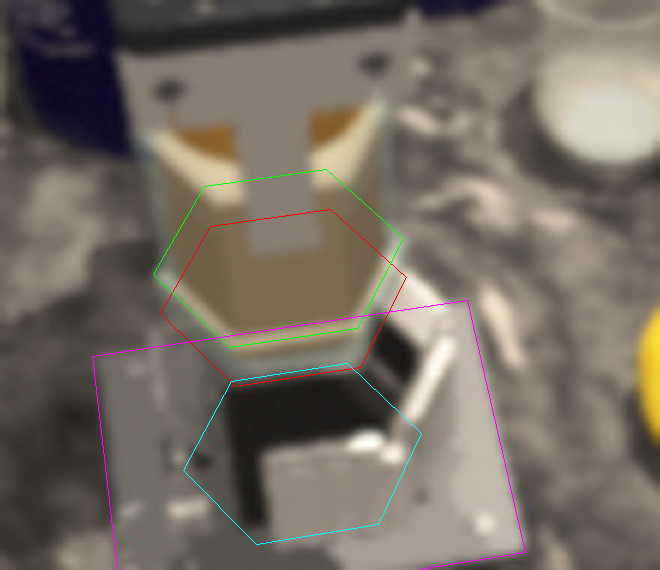

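The model jar outline matches within about 1 mm. Nudging and descending to the flare.

```bash
python3 -m handwheel '[[[0.002,0.0022,-0.01],[0,0,0],0.05],[[0,0,-0.01],[0,0,0],0.05],[[0,0,0],[0,0,0],0.05],[[0,0,0],[0,0,0],0.05]]'
python3 -c "
from h import *;print(robot.state()['eef_pos'])"
```

```text
t: 4.1
eef_pos: [0.4378, 0.1381, 0.1277]
eef_rot: [3.124, -0.32, -0.003]
contact_force: [0.7, -0.1, -3.4]
finger_gap: 0.0638
grasp_force: 30.0
[0.43776478 0.13810125 0.12773536]
```

```bash
python3 -m handwheel '[[[0,-0.0003,-0.008],[0,0,0],0.05],[[0,0,-0.006],[0,0,0],0.05],[[0,0,-0.005],[0,0,0],0.05],[[0,0,-0.005],[0,0,0],0.05]]'
python3 -m handwheel '[[[0,0,-0.004],[0,0,0],0.05],[[0,0,-0.004],[0,0,0],0.05],[[0,0,0],[0,0,0],0.05]]'
```

```text
t: 4.43
eef_pos: [0.4384, 0.1387, 0.1039]
eef_rot: [3.125, -0.318, 0.0]
contact_force: [2.3, -0.4, -0.3]
finger_gap: 0.0636
grasp_force: 30.0
t: 4.68
eef_pos: [0.44, 0.139, 0.0963]
eef_rot: [-3.125, 0.319, -0.005]
contact_force: [2.8, 0.4, -2.3]
finger_gap: 0.0636
grasp_force: 30.0
```

```bash
python3 -m handwheel '[[[0,0,-0.005],[0,0,0],0.05],[[0,0,-0.005],[0,0,0],0.05],[[0,0,-0.004],[0,0,0],0.05],[[0,0,-0.004],[0,0,0],0.05]]'
python3 -m handwheel '[[[0,0,-0.004],[0,0,0],0.05],[[0,0,-0.004],[0,0,0],0.05],[[0,0,-0.002],[0,0,0],0.05],[[0,0,0],[0,0,0],0.05]]'
```

```text
t: 5.02
eef_pos: [0.4416, 0.1388, 0.0792]
eef_rot: [-3.124, 0.319, -0.01]
contact_force: [5.1, -1.9, 2.5]
finger_gap: 0.0638
grasp_force: 30.0
t: 5.35
eef_pos: [0.4394, 0.139, 0.0682]
eef_rot: [-3.125, 0.319, -0.003]
contact_force: [4.0, 0.1, -2.9]
finger_gap: 0.064
grasp_force: 30.0
```

```bash
python3 -m handwheel '[[[0,0,-0.002],[0,0,0],0.05],[[0,0,-0.002],[0,0,0],0.05],[[0,0,-0.001],[0,0,0],0.05],[[0,0,0],[0,0,0],0.05]]'
```

```text
t: 5.68
eef_pos: [0.4401, 0.1398, 0.0664]
eef_rot: [-3.123, 0.317, -0.007]
contact_force: [-0.1, -0.9, 33.1]
finger_gap: 0.0634
grasp_force: 30.0
```

```bash
python3 -m handwheel '[[[0,0,0.003],[0,0,0],0.05],[[0,0,0],[0,0,0],0.07],[[0,0,0],[0,0,0],0.09],[[0,0,0],[0,0,0],0.09],[[0,0,0],[0,0,0],0.09],[[0,0,0.01],[0,0,0],0.09],[[0,0,0.03],[0,0,0],0.09],[[0,0,0.03],[0,0,0],0.09]]'
python3 -m handwheel '[[[0,0,0.03],[0,0,0],0.09],[[0,0,0.03],[0,0,0],0.09],[[0,0,0],[0,0,0],0.09],[[0,0,0],[0,0,0],0.09]]'
python3 - <<'E'
from h import *
f=snap('scene','pics/s4.png');e=robot.state()['eef_pos'];print(e)
s=cv2.imread('pics/s4.png');x,y,zm=205,175,6;w,h=115,100
o=cv2.resize(s[y:y+h,x:x+w],None,fx=zm,fy=zm,interpolation=cv2.INTER_CUBIC)
yaw=np.radians(-11.5);c,sn=np.cos(yaw),np.sin(yaw)
def poly(pts,col,cl=True):
    p=np.array([[(u-x+.5)*zm,(v-y+.5)*zm] for u,v in [proj('scene',q) for q in pts]]);cv2.polylines(o,[p.astype(int)],cl,col,1)
G=lambda p,q,z:[.4371+c*p-sn*q,.1382+sn*p+c*q,z]
a=np.linspace(0,2*np.pi,40)
poly([G(.0015+.03*np.cos(t),.03*np.sin(t),.112) for t in a],(255,0,0))
poly([G(.0015+.037*np.cos(k*np.pi/3),.037*np.sin(k*np.pi/3),.088) for k in range(6)],(0,0,255))
cv2.imwrite('pics/c5.png',o)
E
```

```text
t: 6.35
eef_pos: [0.4361, 0.1381, 0.1358]
eef_rot: [3.123, -0.318, -0.008]
contact_force: [0.8, 1.1, 0.2]
finger_gap: 0.0897
grasp_force: 0.0
t: 6.68
eef_pos: [0.4385, 0.1391, 0.1973]
eef_rot: [-3.124, 0.317, -0.003]
contact_force: [-0.3, 0.2, -0.9]
finger_gap: 0.0899
grasp_force: 0.0
[0.43757901 0.13877561 0.19612097]
```

View pics/c5.png

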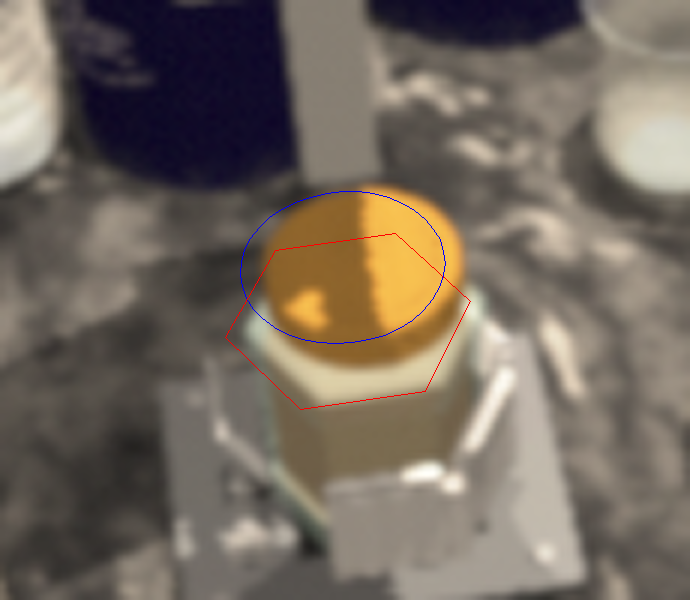

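The jar stands in the grip, but its lid (centre ≈ (365,262) in the crop) sits about 6 mm right of the seat model's. I'll check tilt and height numerically before twisting.

```bash
python3 - <<'E'
from h import *
yaw=np.radians(-11.5);c,sn=np.cos(yaw),np.sin(yaw)
G=lambda p,q,z:[.4371+c*p-sn*q,.1382+sn*p+c*q,z]
K=lambda X:tuple(int(round((a-b+.5)*6)) for a,b in zip(proj('scene',X),(205,175)))
for dx in(.0015,.0065):
  for r,z,n in((.037,.008,'foot'),(.037,.026,'foottop'),(.03464,.026,'pan'),(.037,.075,'ub'),(.037,.088,'ubtop')):
    print(dx,n,z,[K(G(dx+r*np.cos(np.radians(t)),r*np.sin(np.radians(t)),z)) for t in(180,240,300,0)])
  for z in (.096,.112): print('lid',z,K(G(dx,0,z)),'right',K(G(dx+.03,0,z)))
print('plate',[K(G(p,q,.008)) for p,q in((-.063,-.053),(.063,-.053),(.063,.053),(-.063,.053))])
print('prong tops',[K(G(p,-.035,.06)) for p in(-.02,0,.02)],'Vcorner',[K(G(.0386*np.cos(np.radians(t)),.0386*np.sin(np.radians(t)),.06)) for t in(300,0,60)])
print('dcam',proj('scene',G(0,0,.1)),proj('scene',G(.01,0,.1)),proj('scene',G(0,.01,.1)),proj('scene',G(0,0,.11)))
E
```

```text
0.0015 foot 0.008 [(253, 499), (323, 569), (440, 551), (481, 464)]
0.0015 foottop 0.026 [(248, 464), (319, 535), (437, 517), (479, 429)]
0.0015 pan 0.026 [(255, 463), (322, 530), (432, 512), (472, 430)]
0.0015 ub 0.075 [(231, 365), (305, 437), (428, 419), (473, 329)]
0.0015 ubtop 0.088 [(226, 337), (301, 410), (426, 391), (471, 302)]
lid 0.096 (347, 302) right (447, 287)
lid 0.112 (343, 266) right (444, 252)
0.0065 foot 0.008 [(269, 496), (339, 567), (455, 548), (497, 461)]
0.0065 foottop 0.026 [(263, 462), (335, 533), (453, 514), (495, 427)]
0.0065 pan 0.026 [(271, 461), (338, 527), (448, 510), (487, 428)]
0.0065 ub 0.075 [(247, 363), (321, 435), (445, 416), (489, 327)]
0.0065 ubtop 0.088 [(243, 335), (318, 407), (443, 389), (487, 299)]
lid 0.096 (364, 299) right (463, 285)
lid 0.112 (360, 264) right (461, 249)
plate [(183, 647), (585, 582), (528, 331), (153, 386)]
prong tops [(300, 477), (367, 467), (432, 457)] Vcorner [(429, 454), (475, 361), (398, 290)]
dcam (261.3435018171169, 223.43713899855155) (266.9157738454994, 222.63421057806414) (260.6251138893182, 219.3311300298511) (260.8991611173261, 219.70458080846277)
```

```bash
python3 - <<'E'
from h import *
yaw=np.radians(-11.5);c,sn=np.cos(yaw),np.sin(yaw)
P=[ray('top',235+u/4,250+v/4,.06)-[.4371,.1382,0] for u,v in((104,105),(205,75),(283,147))]
print([(round(c*p[0]+sn*p[1],4),round(-sn*p[0]+c*p[1],4)) for p in P])
# lid segmentation in scene (lit and shadowed brass), fit top ellipse via hull
s=cv2.imread('pics/s4.png');hsv=cv2.cvtColor(s,cv2.COLOR_BGR2HSV)
m=cv2.inRange(hsv,(8,130,60),(28,255,255));m[:200]=0;m[245:]=0;m[:,:235]=0;m[:,300:]=0
from scipy.optimize import minimize
a=np.linspace(0,2*np.pi,48)
ys,xs=np.nonzero(m);print(xs.min(),xs.max(),ys.min(),ys.max(),len(xs))
def rast(q):
    pts=[proj('scene',[q[0]+.03*np.cos(t),q[1]+.03*np.sin(t),z]) for z in(.096,.112) for t in a]
    o=np.zeros((480*4,640*4),np.uint8);h=cv2.convexHull((np.array(pts)*4+1.5).astype(np.int32));cv2.fillPoly(o,[h],255)
    return cv2.resize(o,(640,480),interpolation=cv2.INTER_AREA)/255.
cost=lambda q:np.abs(rast(q)-m/255.).sum()
r=minimize(cost,[.4435,.137],method='Nelder-Mead',options=dict(initial_simplex=[[.4435,.137],[.447,.137],[.4435,.141]],xatol=1e-4))
d=r.x-[.4371,.1382];print(r.x,r.fun,'grip frame',c*d[0]+sn*d[1],-sn*d[0]+c*d[1])
E
```

```text
[(np.float64(0.0236), np.float64(0.0349)), (np.float64(0.0439), np.float64(-0.0009)), (np.float64(0.0233), np.float64(-0.0371))]
249 281 206 235 794
[0.44576057 0.1395226 ] 83.07450980392157 grip frame 0.008223026074138442 0.003022691223510571
```

Jar is upright at the right height; the plate is simply not centred on the fork. I'll grip the lid across the other axis (tool turned 90°), so the fingers find the remaining uncertain coordinate.

```bash
python3 -m handwheel '[[[0.006,0,0],[0,0,-7],0.09],[[0,0,0],[0,0,-7],0.09],[[0,0,0],[0,0,-7],0.09],[[0,0,0],[0,0,-7],0.09],[[0,0,0],[0,0,-7],0.09],[[0,0,0],[0,0,-7],0.09],[[0,0,0],[0,0,-7],0.09],[[0,0,0],[0,0,-7],0.09]]'
python3 -m handwheel '[[[0,0,0],[0,0,-7],0.09],[[0,0,0],[0,0,-7],0.09],[[0,0,0],[0,0,-7],0.09],[[0,0,0],[0,0,-7],0.09],[[0,0,0],[0,0,-6],0.09],[[0,0,0],[0,0,0],0.09],[[0,0,0],[0,0,0],0.09],[[0,0,0],[0,0,0],0.09]]'
python3 - <<'E'
from h import *
st=robot.state();print(st['eef_pos'],st['qpos'].round(2))
from h import *
f=snap('top','pics/t5.png');hsv=cv2.cvtColor(f['color'][:,:,::-1].copy(),cv2.COLOR_BGR2HSV)
m=cv2.inRange(hsv,(8,130,60),(28,255,255));m[:260]=0;m[330:]=0;m[:,:240]=0;m[:,330:]=0;print('top yellow',m.sum()//255)
E
```

```text
t: 7.4
eef_pos: [0.4427, 0.1382, 0.1946]
eef_rot: [2.602, -1.754, -0.003]
contact_force: [0.8, 0.5, 0.3]
finger_gap: 0.0899
grasp_force: 0.0
t: 8.07
eef_pos: [0.4434, 0.1387, 0.1954]
eef_rot: [1.987, -2.43, -0.001]
contact_force: [-0.6, 0.2, 0.3]
finger_gap: 0.09
grasp_force: 0.0
[0.44336142 0.13870746 0.19537303] [-1.07  0.61  1.09  2.04 -0.69  0.92 -2.93]
top yellow 249
```

```bash
python3 -m handwheel '[[[0.0005,0.0003,0],[0,0,7],0.09],[[0,0,-0.02],[0,0,7],0.09],[[0,0,-0.025],[0,0,0],0.09],[[0,0,-0.025],[0,0,0],0.09],[[0,0,-0.017],[0,0,0],0.09],[[0,0,-0.01],[0,0,0],0.09],[[0,0,0],[0,0,0],0.075],[[0,0,0],[0,0,0],0.07]]'
python3 -m handwheel '[[[0,0,0],[0,0,0],0.066],[[0,0,0],[0,0,0],0.066],[[0,0,0],[0,0,0],0.066]]'
python3 -c "
from h import *
print(robot.state()['qpos'].round(2))"
```

```text
t: 8.78
eef_pos: [0.445, 0.1389, 0.0999]
eef_rot: [-2.266, 2.175, 0.001]
contact_force: [-0.1, 0.6, 0.3]
finger_gap: 0.0798
grasp_force: 0.0
t: 9.03
eef_pos: [0.4454, 0.1393, 0.1003]
eef_rot: [-2.266, 2.173, -0.001]
contact_force: [-0.4, 0.3, -0.4]
finger_gap: 0.0667
grasp_force: 0.0
[-0.9   0.7   0.83  2.13 -0.85  0.68 -2.57]
```

```bash
python3 -m handwheel '[[[0,0,-0.003],[0,0,0],0.066],[[0,0,0],[0,0,0],0.063],[[0,0,0],[0,0,0],0.063],[[0,0,0],[0,0,0],0.063]]'
python3 -m handwheel '[[[0,0,0],[0,0,0],0.0615],[[0,0,0],[0,0,0],0.0615]]'
```

```text
t: 9.37
eef_pos: [0.4448, 0.1391, 0.0965]
eef_rot: [2.267, -2.175, 0.0]
contact_force: [0.6, 0.6, 0.7]
finger_gap: 0.063
grasp_force: 0.0
t: 9.53
eef_pos: [0.4445, 0.1391, 0.0964]
eef_rot: [2.267, -2.175, -0.001]
contact_force: [-1.1, -0.4, 0.3]
finger_gap: 0.0617
grasp_force: 0.2
```

```bash
python3 -m handwheel '[[[0,0,0],[0,0,0],0.05],[[0,0,0],[0,0,0],0.045],[[0,0,0],[0,0,0],0.045],[[0,0,0],[0,0,0],0.045]]'
python3 -m handwheel '[[[0,0,0],[0,0,3],0.045],[[0,0,0],[0,0,4],0.045],[[0,0,0],[0,0,4],0.045],[[0,0,0],[0,0,4],0.045],[[0,0,0],[0,0,0],0.045]]'
python3 -c "
from h import *
s=robot.state();print(s['qpos'].round(2),s['torque'].round(2))"
```

```text
t: 9.87
eef_pos: [0.4442, 0.1391, 0.0964]
eef_rot: [2.267, -2.174, -0.001]
contact_force: [-2.2, 0.6, 1.5]
finger_gap: 0.0597
grasp_force: 30.0
t: 10.28
eef_pos: [0.4446, 0.1394, 0.0968]
eef_rot: [-2.533, 1.857, 0.001]
contact_force: [-2.6, 0.9, 4.4]
finger_gap: 0.0595
grasp_force: 30.0
[-0.85  0.68  0.75  2.13 -0.8   0.64 -2.37] [0.26 0.56 0.09]
```

```bash
python3 -m handwheel '[[[0,0,0.0002],[0,0,5],0.045],[[0,0,0.0002],[0,0,5],0.045],[[0,0,0.0002],[0,0,5],0.045]]'
python3 -c "
from h import *
s=robot.state();print(s['qpos'].round(2),s['torque'].round(2))"
python3 -m handwheel '[[[0,0,0.0002],[0,0,5],0.045],[[0,0,0.0002],[0,0,5],0.045],[[0,0,0.0002],[0,0,5],0.045]]'
python3 -c "
from h import *
s=robot.state();print(s['qpos'].round(2),s['torque'].round(2))"
```

```text
t: 10.53
eef_pos: [0.4445, 0.1392, 0.0972]
eef_rot: [-2.754, 1.511, 0.001]
contact_force: [-2.4, 0.6, 4.7]
finger_gap: 0.0599
grasp_force: 30.0
[-0.81  0.65  0.68  2.13 -0.73  0.61 -2.18] [ 0.22  0.62 -0.2 ]
t: 10.78
eef_pos: [0.4445, 0.139, 0.0977]
eef_rot: [2.928, -1.139, -0.001]
contact_force: [-2.8, 0.3, 2.3]
finger_gap: 0.0603
grasp_force: 30.0
[-0.77  0.63  0.61  2.13 -0.66  0.58 -1.99] [ 0.2   0.58 -0.08]
```

```bash
python3 -m handwheel '[[[0,0,0.0001],[0,0,5],0.045],[[0,0,0],[0,0,5],0.045],[[0,0,0],[0,0,5],0.045],[[0,0,0],[0,0,5],0.045],[[0,0,0],[0,0,0],0.045]]'
python3 -m handwheel '[[[0,0,0.002],[0,0,0],0.045],[[0,0,0.001],[0,0,0],0.045],[[0,0,0],[0,0,0],0.045]]'
python3 -c "
from h import *
s=robot.state();print(s['eef_pos'],s['qpos'].round(2),s['torque'].round(2))"
```

```text
t: 11.2
eef_pos: [0.4443, 0.1391, 0.0978]
eef_rot: [-3.08, 0.615, 0.002]
contact_force: [-2.9, 0.4, 3.6]
finger_gap: 0.0596
grasp_force: 30.0
t: 11.45
eef_pos: [0.4445, 0.139, 0.1007]
eef_rot: [3.08, -0.619, -0.001]
contact_force: [-2.3, 0.6, -0.9]
finger_gap: 0.0595
grasp_force: 30.0
[0.44449676 0.13895169 0.10067861] [-0.71  0.6   0.52  2.13 -0.56  0.55 -1.75] [0.15 0.51 0.02]
```

```bash
python3 -m handwheel '[[[0,0,0.004],[0,0,0],0.045],[[0,0,0.006],[0,0,0],0.045],[[0,0,0.006],[0,0,0],0.045],[[0,0,0.006],[0,0,0],0.045],[[0,0,0.004],[0,0,0],0.045],[[0,0,0],[0,0,0],0.045],[[0,0,0],[0,0,0],0.045],[[0,0,0],[0,0,0],0.045]]'
python3 - <<'E'
from h import *
snap('scene','pics/s6.png');print(robot.state()['eef_pos'])
s=cv2.imread('pics/s6.png');x,y,zm=205,165,6;w,h=120,100
o=cv2.resize(s[y:y+h,x:x+w],None,fx=zm,fy=zm,interpolation=cv2.INTER_CUBIC)
cv2.imwrite('pics/c6.png',o)
K=lambda X:tuple(int(round((a-b+.5)*6)) for a,b in zip(proj('scene',X),(x,y)))
e=robot.state()['eef_pos']
print('rim',K([e[0],e[1],.107]),'lidtop',K([e[0],e[1],e[2]+.0156]),'x+1cm',K([e[0]+.01,e[1],.107]),'y+1cm',K([e[0],e[1]+.01,.107]))
E
```

```text
t: 12.12
eef_pos: [0.4448, 0.1391, 0.1268]
eef_rot: [-3.081, 0.616, -0.0]
contact_force: [0.5, -0.2, -0.7]
finger_gap: 0.0597
grasp_force: 30.0
[0.44464097 0.13905498 0.1266558 ]
rim (362, 329) lidtop (354, 247) x+1cm (394, 319) y+1cm (351, 306)
```

View pics/c6.png

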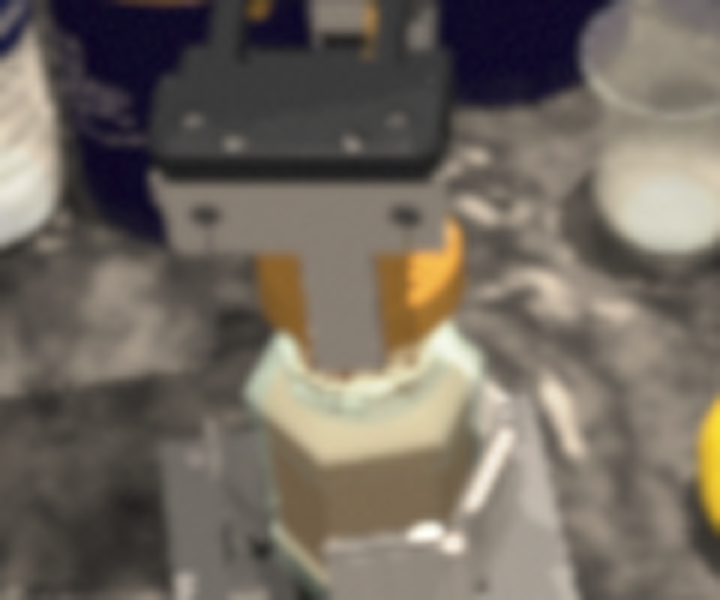

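The lid is held level about 2 cm above the open jar, centred on the mouth (lid centre x≈362, rim x≈365 in the crop). The jar has not moved in the grip. Handing in.

```bash
python3 -c "
from rig import robot
print(robot.job_done())"
```

```text
the job is handed in; nothing more can be done
None
```

I handed the job in at about 12 s on the robot's clock: the jar is home in the grip, and the lid is unscrewed and held level about 2 cm above the mouth, centred over it. I judged that the jaw had snapped shut from the heights, forces and the last picture, as I had no reading of the jaw angle, and the hand-in gave no verdict.

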